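Fit the oil pump cover under its keeper lips

TASK

Lift the aluminium cover by its black handle up and off the hook, set it flat on the face of the oil pump, clear of the red and yellow stops because their lips overhang, and let go of it. Then push it along the face, in under both lips, until it is fully home: flat, square and snug up against both stops. The stops are set a little differently each time, so go by feel and push gently; do not drop the cover, leave the other things on the bench alone, and take the gripper away at the end.

Things in the scene. Friction and masses are not known exactly. Their poses are not given: they have to be found in the camera images.
- cover: aluminium pump cover with a black strap handle, 0.3 to 0.5 kg. Plate 90 (its x) x 80 (its y) x 14 mm; origin at the centre of the plate's underside, z up, x and y along its edges. At the start it hangs level from the hook by its handle, its x along the hook's x. It may be fitted either way round (half a turn about z)
- cover_handle (a point): middle of the grip bar of the handle, 58 mm above the cover's underside. Flat bar 10 mm thick (cover x), 50 long (y), 28 tall (44 to 72 mm above the underside), on legs 10 x 8 mm at y = -21 and +21 mm. Between bar and plate a 30 mm high, 34 mm wide opening holds the hook's arm. Pinch the bar's top 15 mm from above, fingers closing along the cover's x
- hook: fixed hook stand; origin on the table under the hanging place. A level arm 8 mm thick, upper side 130 mm above the table, runs along its x from a post (14 mm thick, 133 tall, x = +85 mm) to an upturned end at x = -18 mm. Raise the cover about 15 mm (over 22 mm the plate strikes the arm), draw it level towards the hook's -x by 75 mm or more, only then lift higher
- hook_tip (a point): top of the hook's upturned end, 138 mm above the table, 8 mm above the upper side of its arm
- pump: fixed grey oil pump on a blue plate 170 x 160 x 12 mm; origin at the centre of the plate's underside, on the table, z up. The pump is 90 mm (its x) by 80 mm (its y); its flat top face is 60 mm above the table. Red stop at its +x edge, yellow stop at its +y edge; the -x and -y edges are open and the cover may overhang them by up to 30 mm. Home, the cover's edges run along the pump's
- pump_face (a point): centre of the pump's flat top face, 60 mm above the table; axes as the pump's
- piston: bystander: aluminium piston, 76 mm across, 58 mm tall, standing; origin at the centre of its underside
- wrist_pin: bystander: steel pin, 22 mm across, 60 mm tall, standing; origin at the centre of its underside
- ring_box: bystander: flat white box 80 x 80 x 25 mm; origin at the centre of its underside
- driver: bystander: screwdriver with a red handle lying on the bench, about 200 mm long
- red_pin (a joint): feeler pin in the middle of the red stop, in m: 0 = free, sticking out 5 mm towards -x of the pump, 0.005 = pressed in fully by the cover. It takes under 0.3 N. The stop's upright face is 76 mm long, square to the pump's x, at x = +36 to +54 mm of the pump (differs each time); a lip 16 to 21 mm above the pump's face overhangs 6 mm towards -x. Rigid: pushing on only raises the force
- yellow_pin (a joint): the like feeler pin in the yellow stop, in m: 0 = free, sticking out 5 mm towards -y of the pump, 0.005 = pressed in fully. The stop's upright face is 64 mm long, square to the pump's y, at y = +31 to +49 mm of the pump (differs each time); lip and stiffness as the red one's. Sliding the cover on the face takes 1 to 6 N: a push that rises steadily over 8 N means it is against a stop
Mind the look-alikes: they are no part of the job. Leave any purple look-alike of the cover alone.

How it is judged:
By the outcome, as a careful person would: the job done as asked, in the order asked, and still so for the second after the job is handed in, with the robot touching nothing.
It also fails if it takes over 72 s, if anything falls off the work surface, if the arm or the gripper's body presses on something with over 40 N, if the wrist force passes 120 N, or if a joint passes its speed limit or range.

ROBOT

A 6-joint arm with a two-finger parallel gripper is mounted at the origin on the work surface. World frame = base frame: x ahead of the robot, y to its left, z up, the work surface at z = 0. Lengths are in mm, angles in rad, forces in N, time in s.
With the tool pointing down it reaches from about 275 to 750 mm from the base axis. Payload 10.2 kg.
Tool frame: the origin (TCP) lies between the finger pads; the fingertips stand 25 mm ahead of it and the grasp point (between the pads) lies 6 mm ahead of it; z points along the fingers, y is the line along which they close (so a half turn about z gives the same grasp; the last joint's range is limited). The gripper opens to 85 mm and grips with 20 to 120 N. Pads are 22 mm wide; open, the fingers measure 114 mm over their backs; the gripper's body (76 mm by 85 mm) begins 54 mm behind the grasp point. The pads swing forward as they close: fully open they stand 13 mm farther back than shut.
Start: joints at [-1.477, 0.313, 1.498, -0, 1.331, -0.223], TCP at [163.539, -498.885, 256.294] pointing down, gripper open.
Joint ranges: [-2.94, 2.94], [-0.97, 2.17], [0.19, 2.56], [-1.23, 4.37], [0.02, 3.11], [-2.88, 2.88]. Speed limits (rad/s): [2.39, 2.39, 3.01, 3.14, 3.14, 3.14].

INTERFACE

Orientations are given as a unit quaternion [w, x, y, z].
In Python, from rig import ctrl, eyes, finish_job gives the robot as it stands.
- The arm moves only by the tool step_arm, never from a script. Its argument "increments" is a list of rows, each an object of numbers: "dx", "dy", "dz": the shift along the tool's x, y, z in units of 25 mm (1.0 is 25 mm); "wx", "wy", "wz": the turn, a rotation vector about the tool's x, y, z in units of 6 degrees (1.0 is 6 degrees). A call has 1 to 5 rows; each row shifts and turns the commanded pose from where the row before left it, along the tool's axes as they then stand; what a row does not reach is not made up. A row lasts 1/10 s, in which the tool goes at most 50 mm and 8.59 degrees, less where a joint would pass 70% of its speed; a pose out of reach is approached as far as the arm can. A call is refused whole if a number of a shift passes 1 or a number of a turn 1, either way. A call with a gripper value outside its range is refused whole. "fingers" is the finger opening in mm, from 0 to 85.4, set as the call begins (left out, the last holds). The fingers move at their own pace and stop on an object; "squeeze" is the grip in N (left out, the last holds). Time passes only in rows, so rows that do not move let the fingers close. It gives the time, the measured TCP pose, the force, the opening and the grip force at its end, in the units of the state.
- ctrl.sense(): the state, without advancing time (a new reading comes with each control period).
- eyes.capture(name): name is "scene" or "top"; returns a dict with "frame" (420x560x3 uint8, blue, green, red), "fx", "fy", "cx", "cy" (pixels), "R" (3x3) and "t" (3): a world point X has camera coordinates R X + t. Camera axes: x right, y down, z forward; pixel columns grow to the right and rows downward; lengths in mm; the calibration is good to about 2 mm. A picture is of the moment at which its call begins. There is no depth.
- finish_job(): hands the job in; it is judged then, once.
Trained networks look in the newest picture that a camera, given by its name, has taken for a name from the list of things; names that differ only in an ending like _2 or _b are one class to them, and where a whole thing is asked for, a point or a joint stands for the part that bears it (a point fixed in the world has none). Each returns a list of dicts, best first, with "p" (0 to 1); they miss things now and then, are a little off and sometimes report something else, mostly with a low value. They report only what shows in the picture. A call takes as long as a camera call. They do not tell look-alikes from the thing itself.
- eyes.cut_out(camera, label): "mask" (420x560 bool, what is visible of it).
- eyes.landmark_of(camera, label): "point" ([x, y, z] in mm, in the coordinates of the camera as it stood for that picture, good to about 4 mm: a listed point, or the origin of a listed thing).
The state is a dict: "time_s": time; "joints": joint angles; "dq": joint speeds; "tau": joint torques, N m; "eef_pos": TCP position; "ee_rot": TCP orientation; "force": force on the tool from outside, world axes, zero at the start; "wrist_torque": the same for the moment, N m; "grip_width": opening from 0.0 (shut) to 1.0 (fully open); "grip_force": force on a finger pad.
Only numpy, scipy, OpenCV 4.12 (cv2) and the standard library are available. Lean on these libraries where they do the work, as an engineer would, in place of code of your own. Each camera call takes 0.05 s, during which the arm holds its last target. There are 200 camera calls.

## Working session

There is one attempt and no reset: what is moved stays moved. The work goes in short steps, Python scripts to look and compute and a tool call to move; the robot and the scene stay as the last step left them, time stands still between calls to the robot, and variables do not carry over. Pictures are saved under pics/ and viewed, at most 10 in all, crops included, and the job is handed in when it is done.

Besides the shell and the picture viewer there is one more tool, called after "Request:" by a JSON object that holds its "fn" and its "kwargs". step_arm: Moves the arm, as the interface text tells. Its arguments: {"type":"object","properties":{"increments":{"type":"array"},"fingers":{"type":"number"},"squeeze":{"type":"number"}},"required":["increments"]}

```bash
mkdir -p pics
cat > h.py <<'E'
import numpy as np, cv2
from rig import ctrl, eyes, finish_job
def look(cam,labels,save=None):
    c=eyes.capture(cam); R=np.array(c["R"]);t=np.array(c["t"])
    if save: cv2.imwrite("pics/"+save,c["frame"])
    for l in labels:
        for d in eyes.landmark_of(cam,l)[:3]:
            p=np.array(d["point"]); px=(c["fx"]*p[0]/p[2]+c["cx"],c["fy"]*p[1]/p[2]+c["cy"])
            print(cam,l,round(d["p"],2),np.round(R.T@(p-t),1),np.round(px))
    return c
def st():
    s=ctrl.sense(); print({k:np.round(s[k],3).tolist() for k in("time_s","joints","eef_pos","ee_rot","force","wrist_torque","grip_width","grip_force")})
E
python3 - <<'E'
from h import *
L=["cover","cover_handle","hook","hook_tip","pump","pump_face","red_pin","yellow_pin","piston","wrist_pin","ring_box","driver"]
a=look("scene",L,"s0.png"); b=look("top",L,"t0.png"); st()
E
```

```text
scene cover 0.79 [587.7 171.7  90.4] [342. 214.]
scene cover 0.79 [393.2 165.2   2.7] [313. 203.]
scene cover 0.67 [579.2  36.9  -3.1] [292. 248.]
scene cover_handle 0.92 [397.3 166.1  60.8] [314. 188.]
scene cover_handle 0.87 [576.   33.7  60.3] [291. 229.]
scene cover_handle 0.73 [476.8 303.2  60. ] [367. 196.]
scene hook 0.83 [586.  172.3   4.7] [339. 239.]
scene hook_tip 0.77 [570.6 169.9 138.3] [340. 196.]
scene pump 0.89 [ 532.5 -151.4    5.6] [221. 247.]
scene pump_face 0.59 [ 530.4 -149.1   58.6] [220. 231.]Traceback (most recent call last):
  File "<stdin>", line 3, in <module>
  File "h.py", line 7, in look
    for d in eyes.landmark_of(cam,l)[:3]:
             ~~~~~~~~~~~~~~~~^^^^^^^
ValueError: it knows: cover, cover_handle, driver, hook, hook_tip, piston, pump, pump_face, ring_box, wrist_pin
```

View pics/s0.png

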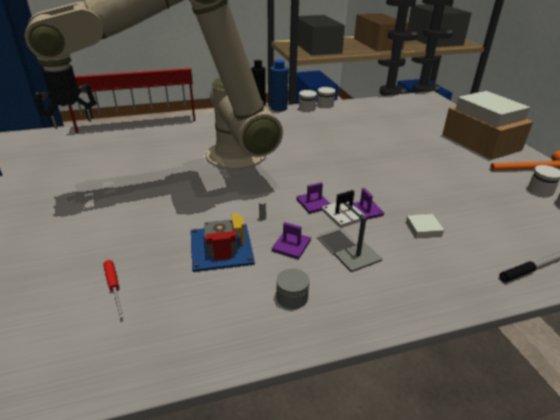

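The scene view shows the aluminium cover on the hook at (342,214), the pump at (221,240), and three purple look-alikes at (315,200), (291,240) and (367,203).

Run:
```python
from h import *
L=["cover","cover_handle","hook","hook_tip","pump","pump_face","piston","wrist_pin","ring_box","driver"]
a=look("scene",L[6:]); b=look("top",L,"t0.png"); st()
print(b["fx"],b["cx"],b["cy"],b["R"],b["t"])
im=b["frame"]
def up(c,l,n,w=70):
    x,y=c; cv2.imwrite("pics/"+n,cv2.resize(im[max(0,y-w):y+w,max(0,x-w):x+w],None,fx=4,fy=4,interpolation=cv2.INTER_CUBIC))
for l in("pump","hook","cover"):
    for d in eyes.cut_out("top",l)[:3]:
        m=d["mask"].astype("uint8"); print(l,d["p"],m.sum(),cv2.minAreaRect(cv2.findNonZero(m)))
```

```text
scene piston 0.71 [759.3 -18.9   1.1] [293. 297.]
scene wrist_pin 0.57 [428.1  -8.9   4.9] [262. 217.]
scene wrist_pin 0.2 [588.1 174.1   2.1] [340. 240.]
scene ring_box 0.65 [605.6 427.    4.5] [423. 229.]
scene driver 0.69 [ 6.232e+02 -4.222e+02  2.000e-01] [115. 291.]
scene driver 0.67 [587.9 172.2   1.5] [339. 240.]
top cover 0.97 [590.1 174.2  85.4] [218. 207.]
top cover 0.96 [574.2  34.8   0.6] [264. 216.]
top cover 0.63 [473.3 300.6  -1.6] [181. 249.]
top cover_handle 0.94 [574.5  35.3  61. ] [263. 212.]
top cover_handle 0.8 [391.9 171.7  57.2] [220. 273.]
top cover_handle 0.62 [589.  171.2 143.7] [216. 204.]
top hook 0.7 [589.1 172.6  -1.7] [221. 213.]
top hook_tip 0.93 [571.8 167.2 136.5] [218. 210.]
top pump 0.87 [ 528.5 -147.1   -1.7] [320. 228.]
top pump_face 0.83 [ 533.2 -151.9   59.9] [324. 224.]
top piston 0.84 [759.5 -19.8   1.3] [279. 160.]
top wrist_pin 0.38 [427.9  -9.3   2.6] [279. 261.]
top ring_box 0.83 [603.  426.1  -3.2] [143. 210.]
top driver 0.61 [ 625.9 -423.4    2.2] [404. 196.]
{'time_s': 1.15, 'joints': [-1.477, 0.313, 1.498, -0.0, 1.331, -0.223], 'eef_p
[... 168 characters left out ...]
grip_force': 0.0}
485.6108229773806 276.86500952783376 209.21717420065343 [[-0.02758377 -0.99961305  0.00358914]
 [-0.98176894  0.02641551 -0.1882338 ]
 [ 0.18806615 -0.00871591 -0.98211769]] [   8.34578235  584.137463   1464.93045995]
pump 0.78 2598 ((322.0509033203125, 227.73672485351562), (50.6209602355957, 52.55001449584961), 3.814074993133545)
cover 0.75 718 ((263.6147155761719, 215.26226806640625), (26.119524002075195, 28.808300018310547), 39.80556869506836)
cover 0.66 752 ((180.7172393798828, 247.8893585205078), (25.80268669128418, 30.0578670501709), 84.80557250976562)
cover 0.62 768 ((223.0270233154297, 273.66217041015625), (29.920616149902344, 26.797035217285156), 80.53767395019531)
```

View pics/t0.png

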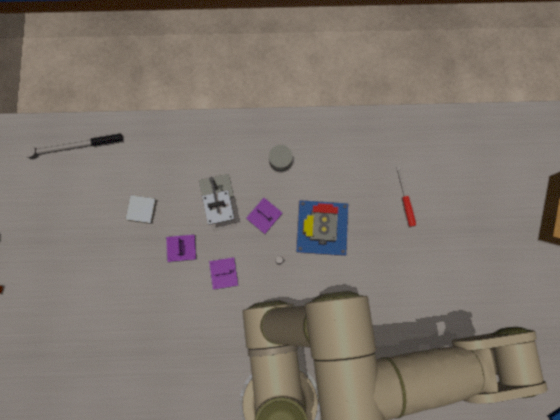

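The top view shows the cover at (218,207), with the hook arm running up to the post at about (214,183). The pump is at (322,228), with red on the +x side (up) and yellow on the +y side (left).

```bash
cat >> h.py <<'E'
def ray(c,px,z):
    R=np.array(c["R"]);t=np.array(c["t"]); o=-R.T@t
    px=np.atleast_2d(np.asarray(px,float))
    d=np.c_[(px[:,0]-c["cx"])/c["fx"],(px[:,1]-c["cy"])/c["fy"],np.ones(len(px))]@R
    return o+d*((z-o[2])/d[:,2])[:,None]
def rect(c,m,z):
    n,l,s,_=cv2.connectedComponentsWithStats(m.astype("uint8")); i=1+s[1:,4].argmax()
    cs,_=cv2.findContours((l==i).astype("uint8"),0,1); P=ray(c,cs[0][:,0],z)
    r=cv2.minAreaRect(P[:,:2].astype("float32")); return r
E
python3 - <<'E'
from h import *
c=eyes.capture("top"); im=c["frame"]; hsv=cv2.cvtColor(im,cv2.COLOR_BGR2HSV)
H,S,V=[hsv[...,i].astype(int) for i in range(3)]
def box(m,x0,x1,y0,y1):
    o=np.zeros_like(m);o[y0:y1,x0:x1]=m[y0:y1,x0:x1];return o
blue=box((H>100)&(H<125)&(S>110),285,360,190,265)
print("blue",rect(c,blue,12))
red=box(((H<8)|(H>172))&(S>150),285,360,190,265); print("red",rect(c,red,79))
ye=box((H>20)&(H<35)&(S>150),285,360,190,265); print("yel",rect(c,ye,79))
wh=box((V>165)&(S<40),190,250,185,240); print("cover",wh.sum(),rect(c,wh,100))
a=cv2.resize(im[170:245,185:260],(520,520),interpolation=cv2.INTER_CUBIC)
b=cv2.resize(im[190:265,285:360],(520,520),interpolation=cv2.INTER_CUBIC)
cv2.imwrite("pics/c1.png",cv2.resize(np.hstack([a,b]),(800,400)))
s=eyes.capture("scene");im=s["frame"]
print("scene ok")
a=cv2.resize(im[180:280,310:400],(360,400),interpolation=cv2.INTER_CUBIC)
b=cv2.resize(im[200:280,180:270],(440,400),interpolation=cv2.INTER_CUBIC)
cv2.imwrite("pics/c2.png",np.hstack([a,b]))
E
```

```text
blue ((529.97265625, -150.95230102539062), (153.6541290283203, 164.4148406982422), 84.48748779296875)
red ((579.5308227539062, -154.28427124023438), (71.05245208740234, 25.134950637817383), 88.45751190185547)
yel ((527.9724731445312, -102.85797882080078), (27.615598678588867, 62.17724609375), 87.61666870117188)Traceback (most recent call last):
  File "<stdin>", line 10, in <module>
  File "h.py", line 19, in rect
    n,l,s,_=cv2.connectedComponentsWithStats(m.astype("uint8")); i=1+s[1:,4].argmax()
                                                                     ~~~~~~~~~~~~~~^^
ValueError: attempt to get argmax of an empty sequence
```

Request:
{"fn": "step_arm", "kwargs": {"increments": [{"dx": 1, "wz": -1}, {"dx": 1, "wz": -1}, {"dx": 1, "wz": -1}, {"dx": 1, "wz": -1}, {"dx": 1, "wz": -1}]}}

```text
invalid input at $.increments[0]: expected keys dx, dy, dz, wx, wy, wz
```

Request:
{"fn": "step_arm", "kwargs": {"increments": [{"dx": 1, "wz": -1}, {"dx": 1, "wz": -1}, {"dx": 1, "wz": -1}, {"dx": 1, "wz": -1}, {"dx": 1, "wz": -1}]}}

```text
invalid input at $.increments[0]: expected keys dx, dy, dz, wx, wy, wz
```

Run:
```python
from h import *
st()
c=eyes.capture("top"); im=c["frame"]
a=cv2.resize(im[170:245,185:260],(400,400),interpolation=cv2.INTER_CUBIC)
b=cv2.resize(im[190:265,285:360],(400,400),interpolation=cv2.INTER_CUBIC)
cv2.imwrite("pics/c1.png",np.hstack([a,b]))
print(im[200:216:2,205:230:2].mean(2).astype(int))
for l in("cover","hook","hook_tip","cover_handle","pump","pump_face"):
  for cam in ("top","scene"):
    if cam=="scene" and l=="cover": look(cam,[])
    try: 
      cc=c if cam=="top" else s
    except NameError: s=eyes.capture("scene"); cc=s
    R=np.array(cc["R"]);t=np.array(cc["t"])
    for d in eyes.landmark_of(cam,l)[:5]: print(cam,l,round(d["p"],2),np.round(R.T@(np.array(d["point"])-t),1))
```

```text
{'time_s': 1.35, 'joints': [-1.477, 0.313, 1.498, 0.0, 1.331, -0.223], 'eef_pos': [163.548, -498.895, 256.285], 'ee_rot': [0.0, 0.987, 0.158, 0.0], 'force': [0.506, -0.702, -0.195], 'wrist_torque': [-0.037, 0.065, 0.006], 'grip_width': 1.005, 'grip_force': 0.0}
[[152 157 159 157 150  92  92 126 122 113 154 158 139]
 [156 148 139 126 103  66  48  48  50  56 134 154 152]
 [153 115  59  47  43  41  41  42  39  38  83 122 148]
 [155 123  47  36  42  48  44  70  87  76  85 137 153]
 [150 150  93  50  96 107  71  95 142 147 152 157 158]
 [145 157 141 124 147 148  90  83 143 157 158 158 159]
 [144 159 159 158 159 155 109  93 129 156 158 160 158]
 [133 157 159 158 157 158 154 138 145 158 159 158 156]]
top cover 0.77 [591.2 175.2  88.9]
top cover 0.74 [ 4.726e+02  3.017e+02 -4.000e-01]
top cover 0.6 [393.6 166.   -1.1]
top cover 0.58 [ 530.  -146.8   -2.8]
top cover 0.56 [573.8  36.5  -1. ]
scene cover 0.88 [587.3 173.8  88.9]
scene cover 0.79 [475.3 304.9   2.3]
scene cover 0.71 [576.6  42.6  -0.6]
scene cover 0.58 [390.9 164.8   0.6]
top hook 0.72 [ 5.892e+02  1.736e+02 -5.000e-01]
top hook 0.41 [ 624.2 -426.5    2. ]
top hook 0.32 [427.4 -10.6   3.5]
scene hook 0.72 [588.6 173.7   7. ]
top hook_tip 0.81 [566.8 163.6 138.4]
scene hook_tip 0.56 [571.1 168.6 138.1]
top cover_handle 0.82 [588.1 173.4 144. ]
top cover_handle 0.8 [573.8  35.3  60.6]
top cover_handle 0.65 [395.1 166.7  58.2]
top cover_handle 0.63 [479.8 298.9  53.5]
top cover_handle 0.28 [606.1 425.7  -2.3]
scene cover_handle 0.87 [587.4 172.1 147.1]
scene cover_handle 0.65 [476.1 302.1  60. ]
scene cover_handle 0.56 [578.8  34.4  60.8]
top pump 0.58 [ 529.7 -150.8   -2.3]
scene pump 0.72 [ 528.6 -150.3    3.1]
top pump_face 0.83 [ 530.7 -151.7   57.6]
scene pump_face 0.94 [ 529.5 -148.5   58.4]
```

View pics/c1.png

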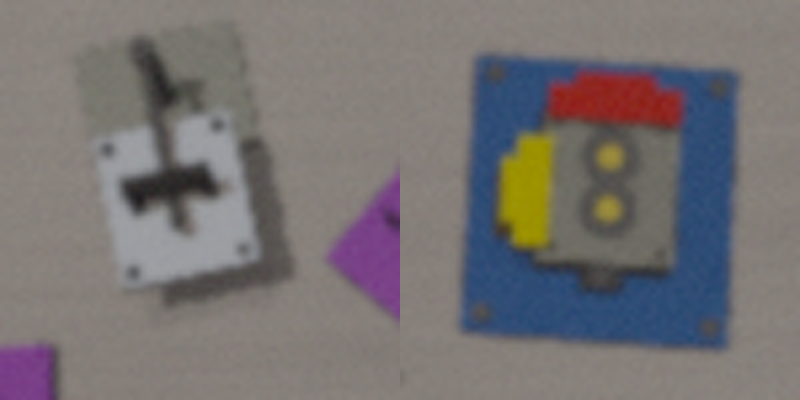

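The crop shows the cover's plate corners at (97,143), (226,116), (260,262) and (125,290). The pump's blue corners are at (74,55), (338,72), (327,348) and (61,332) of its half.

Run:
```python
from h import *
c=eyes.capture("top"); k=75/400
A=np.array([(97,143),(226,116),(260,262),(125,290)])*k+[185,170]-.4
B=np.array([(74,55),(338,72),(327,348),(61,332)])*k+[285,190]-.4
F=np.array([(153,120),(280,122),(270,270),(140,260)])*k+[285,190]-.4
for n,P,z in(("cover",A,100),("blue",B,12)):
    W=ray(c,P,z)[:,:2]; print(n,W.round(1).tolist(),W.mean(0))
    for i in range(4):
        d=W[(i+1)%4]-W[i]; print(np.hypot(*d).round(1),np.degrees(np.arctan2(d[1],d[0])).round(1))
# edge line fits on blue mask (sub-pixel)
hsv=cv2.cvtColor(c["frame"],cv2.COLOR_BGR2HSV);m=((hsv[...,0]>100)&(hsv[...,0]<125)&(hsv[...,1]>110)).astype("uint8")
for name,pts in (("left",[(np.flatnonzero(m[y,285:365])[0]+284.5,y) for y in range(205,248)]),("right",[(np.flatnonzero(m[y,285:365])[-1]+285.5,y) for y in range(207,250)]),
  ("top",[(x,np.flatnonzero(m[190:265,x])[0]+189.5) for x in range(303,345)]),("bot",[(x,np.flatnonzero(m[190:265,x])[-1]+190.5) for x in range(300,343)])):
    W=ray(c,pts,12)[:,:2].astype("float32"); v=cv2.fitLine(W,cv2.DIST_HUBER,0,.01,.01).ravel(); print(name,np.degrees(np.arctan2(v[1],v[0])).round(2),v[2:])
```

```text
cover [[621.5, 217.7], [635.3, 143.8], [549.9, 125.2], [535.9, 201.7]] [585.63697953 172.10929317]
75.2 -79.4
87.4 -167.7
77.8 100.4
87.1 10.5
blue [[621.2, -78.7], [606.4, -238.2], [439.5, -222.5], [453.3, -64.9]] [ 530.11582276 -151.06629836]
160.2 -95.3
167.6 174.6
158.2 85.0
168.5 -4.7
left -5.63 [538.81665 -74.9097 ]
right -4.99 [ 524.30853 -227.53056]
top 13.36 [ 548.0344  -144.45238]
bot 84.87 [ 448.4876  -141.42087]
```

Request:
{"fn": "step_arm", "kwargs": {"increments": [{"dx": 1, "dy": 0, "dz": 0, "wx": 0, "wy": 0, "wz": -1}, {"dx": 1, "dy": 0, "dz": 0, "wx": 0, "wy": 0, "wz": -1}, {"dx": 1, "dy": 0, "dz": 0, "wx": 0, "wy": 0, "wz": -1}, {"dx": 1, "dy": 0, "dz": 0, "wx": 0, "wy": 0, "wz": -1}, {"dx": 1, "dy": 0, "dz": 0, "wx": 0, "wy": 0, "wz": -1}]}}

```text
time_s: 2.65
eef_pos: [271.3, -436.2, 256.2]
ee_rot: [-0.0, 0.912, 0.41, 0.0]
force: [-0.7, 0.1, -0.3]
grip_width: 1.002
grip_force: 0.0
```

Request:
{"fn": "step_arm", "kwargs": {"increments": [{"dx": 1, "dy": 0, "dz": 0, "wx": 0, "wy": 0, "wz": -1}, {"dx": 1, "dy": 0, "dz": 0, "wx": 0, "wy": 0, "wz": -1}, {"dx": 1, "dy": 0, "dz": 0, "wx": 0, "wy": 0, "wz": -1}, {"dx": 1, "dy": 0, "dz": 0, "wx": 0, "wy": 0, "wz": -1}, {"dx": 1, "dy": 0, "dz": 0, "wx": 0, "wy": 0, "wz": -1}]}}

```text
time_s: 3.15
eef_pos: [332.5, -328.6, 256.3]
ee_rot: [0.0, 0.775, 0.632, 0.0]
force: [0.1, 0.5, -0.0]
grip_width: 1.002
grip_force: 0.0
```

Request:
{"fn": "step_arm", "kwargs": {"increments": [{"dx": 1, "dy": 0.8, "dz": 0, "wx": 0, "wy": 0, "wz": -0.95}, {"dx": 1, "dy": 0.8, "dz": 0, "wx": 0, "wy": 0, "wz": -0.95}, {"dx": 1, "dy": 0.8, "dz": 0, "wx": 0, "wy": 0, "wz": -0.95}, {"dx": 1, "dy": 0.8, "dz": 0, "wx": 0, "wy": 0, "wz": -0.95}, {"dx": 1, "dy": 0.8, "dz": 0, "wx": 0, "wy": 0, "wz": 0}], "fingers": 50}}

```text
time_s: 3.65
eef_pos: [432.7, -205.5, 256.3]
ee_rot: [0.0, 0.635, 0.772, 0.0]
force: [0.2, -1.0, 0.3]
grip_width: 0.583
grip_force: 0.0
```

Request:
{"fn": "step_arm", "kwargs": {"increments": [{"dx": 1, "dy": 0.8, "dz": 0, "wx": 0, "wy": 0, "wz": 0}, {"dx": 1, "dy": 0.8, "dz": 0, "wx": 0, "wy": 0, "wz": 0}, {"dx": 1, "dy": 0.8, "dz": 0, "wx": 0, "wy": 0, "wz": 0}, {"dx": 1, "dy": 0.8, "dz": 0, "wx": 0, "wy": 0, "wz": 0}, {"dx": 1, "dy": 0.8, "dz": 0, "wx": 0, "wy": 0, "wz": 0}]}}

```text
time_s: 4.15
eef_pos: [506.9, -63.6, 256.4]
ee_rot: [0.0, 0.636, 0.771, 0.0]
force: [0.7, 0.3, 1.2]
grip_width: 0.587
grip_force: 0.0
```

Request:
{"fn": "step_arm", "kwargs": {"increments": [{"dx": 1, "dy": 0.8, "dz": 0, "wx": 0, "wy": 0, "wz": 0}, {"dx": 1, "dy": 0.8, "dz": 0, "wx": 0, "wy": 0, "wz": 0}, {"dx": 1, "dy": 0.8, "dz": 0, "wx": 0, "wy": 0, "wz": 0}, {"dx": 0, "dy": 0, "dz": 0, "wx": 0, "wy": 0, "wz": 0}, {"dx": 0, "dy": 0, "dz": 0, "wx": 0, "wy": 0, "wz": 0}]}}

```text
time_s: 4.65
eef_pos: [551.0, 20.5, 256.1]
ee_rot: [-0.0, 0.636, 0.772, -0.0]
force: [-0.3, -0.5, 0.3]
grip_width: 0.582
grip_force: 0.0
```

```bash
cat >> h.py <<'E'
from scipy.spatial.transform import Rotation as Ro
def go(x,y,z,yaw=None):
    s=ctrl.sense(); q=s["ee_rot"]; R=Ro.from_quat([q[1],q[2],q[3],q[0]])
    print("units",((R.inv().apply(np.array([x,y,z])-s["eef_pos"]))/25).round(3))
    a=np.degrees(np.arctan2(*R.as_matrix()[[1,0],0])); print("toolx angle",a.round(2))
    if yaw is not None: print("wz units",((a-yaw)/6).round(3))
E
python3 - <<'E'
from h import *
st(); go(588,172.5,200,101)
E
```

```text
{'time_s': 4.65, 'joints': [-0.175, 0.372, 1.417, -0.0, 1.354, -0.367], 'eef_pos': [551.045, 20.477, 256.115], 'ee_rot': [-0.0, 0.636, 0.772, -0.0], 'force': [-0.286, -0.543, 0.252], 'wrist_torque': [0.01, -0.007, -0.022], 'grip_width': 0.582, 'grip_force': 0.0}
units [5.687 2.614 2.243]
toolx angle 101.02
wz units 0.003
```

Request:
{"fn": "step_arm", "kwargs": {"increments": [{"dx": 1, "dy": 0.5, "dz": 0.3, "wx": 0, "wy": 0, "wz": 0}, {"dx": 1, "dy": 0.5, "dz": 0.3, "wx": 0, "wy": 0, "wz": 0}, {"dx": 1, "dy": 0.5, "dz": 0.4, "wx": 0, "wy": 0, "wz": 0}, {"dx": 1, "dy": 0.5, "dz": 0.4, "wx": 0, "wy": 0, "wz": 0}, {"dx": 1, "dy": 0.5, "dz": 0.4, "wx": 0, "wy": 0, "wz": 0}]}}

```text
time_s: 5.15
eef_pos: [588.9, 154.6, 211.1]
ee_rot: [0.0, 0.637, 0.771, -0.0]
force: [-0.5, -1.7, 0.8]
grip_width: 0.588
grip_force: 0.0
```

Request:
{"fn": "step_arm", "kwargs": {"increments": [{"dx": 0.69, "dy": 0.11, "dz": 0.4, "wx": 0, "wy": 0, "wz": 0}, {"dx": 0, "dy": 0, "dz": 0, "wx": 0, "wy": 0, "wz": 0}, {"dx": 0, "dy": 0, "dz": 0, "wx": 0, "wy": 0, "wz": 0}]}}

```text
time_s: 5.45
eef_pos: [587.9, 171.4, 201.4]
ee_rot: [0.0, 0.637, 0.771, -0.0]
force: [1.1, 0.1, -0.3]
grip_width: 0.586
grip_force: 0.0
```

Run:
```python
from h import *
st(); go(588,172.5,168,101)
c=eyes.capture("scene"); im=c["frame"]
cv2.imwrite("pics/g1.png",cv2.resize(im[150:270,280:420],(700,600),interpolation=cv2.INTER_CUBIC))
```

```text
{'time_s': 5.45, 'joints': [0.093, 0.548, 1.294, -0.0, 1.3, -0.098], 'eef_pos': [587.911, 171.389, 201.419], 'ee_rot': [0.0, 0.637, 0.771, -0.0], 'force': [1.071, 0.125, -0.326], 'wrist_torque': [0.007, 0.038, -0.015], 'grip_width': 0.586, 'grip_force': 0.0}
units [0.043 0.012 1.337]
toolx angle 100.93
wz units -0.011
```

View pics/g1.png

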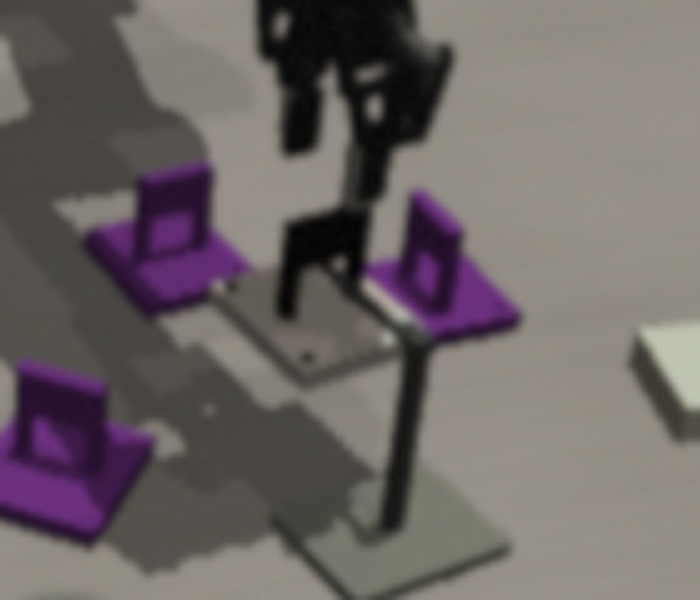

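The fingers at (300,130) and (365,190) straddle the black handle at (325,240). I'll descend and close.

Request:
{"fn": "step_arm", "kwargs": {"increments": [{"dx": 0, "dy": 0, "dz": 0.5, "wx": 0, "wy": 0, "wz": 0}, {"dx": 0, "dy": 0, "dz": 0.5, "wx": 0, "wy": 0, "wz": 0}, {"dx": 0, "dy": 0, "dz": 0.34, "wx": 0, "wy": 0, "wz": 0}, {"dx": 0, "dy": 0, "dz": 0, "wx": 0, "wy": 0, "wz": 0}]}}

```text
time_s: 5.9
eef_pos: [587.4, 171.9, 166.0]
ee_rot: [-0.001, 0.637, 0.771, -0.001]
force: [-0.6, -0.1, 0.0]
grip_width: 0.583
grip_force: 0.0
```

Request:
{"fn": "step_arm", "kwargs": {"increments": [{"dx": 0, "dy": 0, "dz": 0, "wx": 0, "wy": 0, "wz": 0}, {"dx": 0, "dy": 0, "dz": 0, "wx": 0, "wy": 0, "wz": 0}, {"dx": 0, "dy": 0, "dz": 0, "wx": 0, "wy": 0, "wz": 0}, {"dx": 0, "dy": 0, "dz": 0, "wx": 0, "wy": 0, "wz": 0}, {"dx": 0, "dy": 0, "dz": 0, "wx": 0, "wy": 0, "wz": 0}], "fingers": 0, "squeeze": 60}}

```text
time_s: 6.4
eef_pos: [588.3, 172.3, 168.4]
ee_rot: [0.0, 0.636, 0.771, 0.0]
force: [-0.4, -0.1, 3.9]
grip_width: 0.092
grip_force: 60.7
```

Request:
{"fn": "step_arm", "kwargs": {"increments": [{"dx": 0, "dy": 0, "dz": 0, "wx": 0, "wy": 0, "wz": 0}, {"dx": 0, "dy": 0, "dz": 0, "wx": 0, "wy": 0, "wz": 0}]}}

```text
time_s: 6.6
eef_pos: [588.3, 172.3, 168.4]
ee_rot: [0.0, 0.636, 0.771, 0.0]
force: [-0.3, -0.3, 5.3]
grip_width: 0.093
grip_force: 60.9
```

Request:
{"fn": "step_arm", "kwargs": {"increments": [{"dx": 0, "dy": 0, "dz": -0.2, "wx": 0, "wy": 0, "wz": 0}, {"dx": 0, "dy": 0, "dz": -0.2, "wx": 0, "wy": 0, "wz": 0}, {"dx": 0, "dy": 0, "dz": -0.2, "wx": 0, "wy": 0, "wz": 0}, {"dx": 0, "dy": 0, "dz": 0, "wx": 0, "wy": 0, "wz": 0}, {"dx": 0, "dy": 0, "dz": 0, "wx": 0, "wy": 0, "wz": 0}]}}

```text
time_s: 7.1
eef_pos: [588.0, 172.2, 182.7]
ee_rot: [-0.0, 0.636, 0.771, -0.0]
force: [-0.2, 0.2, -4.7]
grip_width: 0.094
grip_force: 59.8
```

Request:
{"fn": "step_arm", "kwargs": {"increments": [{"dx": 0, "dy": -0.3, "dz": 0, "wx": 0, "wy": 0, "wz": 0}, {"dx": 0, "dy": -0.4, "dz": 0, "wx": 0, "wy": 0, "wz": 0}, {"dx": 0, "dy": -0.5, "dz": 0, "wx": 0, "wy": 0, "wz": 0}, {"dx": 0, "dy": -0.5, "dz": 0, "wx": 0, "wy": 0, "wz": 0}, {"dx": 0, "dy": -0.5, "dz": 0, "wx": 0, "wy": 0, "wz": 0}]}}

```text
time_s: 7.6
eef_pos: [532.9, 161.6, 182.6]
ee_rot: [-0.0, 0.636, 0.771, -0.0]
force: [-0.2, -0.2, -2.8]
grip_width: 0.098
grip_force: 59.7
```

Request:
{"fn": "step_arm", "kwargs": {"increments": [{"dx": 0, "dy": -0.5, "dz": 0, "wx": 0, "wy": 0, "wz": 0}, {"dx": 0, "dy": -0.5, "dz": 0, "wx": 0, "wy": 0, "wz": 0}, {"dx": 0, "dy": -0.3, "dz": 0, "wx": 0, "wy": 0, "wz": 0}, {"dx": 0, "dy": 0, "dz": 0, "wx": 0, "wy": 0, "wz": 0}, {"dx": 0, "dy": 0, "dz": 0, "wx": 0, "wy": 0, "wz": 0}]}}

```text
time_s: 8.1
eef_pos: [502.4, 155.6, 182.9]
ee_rot: [0.0, 0.636, 0.771, 0.0]
force: [0.1, -0.4, -2.3]
grip_width: 0.099
grip_force: 59.7
```

Request:
{"fn": "step_arm", "kwargs": {"increments": [{"dx": 0, "dy": 0, "dz": -0.6, "wx": 0, "wy": 0, "wz": 0}, {"dx": -0.3, "dy": 0, "dz": -0.7, "wx": 0, "wy": 0, "wz": 0}, {"dx": -0.7, "dy": 0, "dz": -0.5, "wx": 0, "wy": 0, "wz": 0}, {"dx": -1, "dy": 0, "dz": 0, "wx": 0, "wy": 0, "wz": 0.5}, {"dx": -1, "dy": 0, "dz": 0, "wx": 0, "wy": 0, "wz": 0.5}]}}

```text
time_s: 8.6
eef_pos: [515.8, 81.1, 228.1]
ee_rot: [0.0, 0.676, 0.737, 0.0]
force: [0.6, -0.7, -3.7]
grip_width: 0.097
grip_force: 59.8
```

Request:
{"fn": "step_arm", "kwargs": {"increments": [{"dx": -1, "dy": 0, "dz": 0, "wx": 0, "wy": 0, "wz": 0.5}, {"dx": -1, "dy": 0, "dz": 0, "wx": 0, "wy": 0, "wz": 0.5}, {"dx": -1, "dy": 0, "dz": 0, "wx": 0, "wy": 0, "wz": 0.5}, {"dx": -1, "dy": 0, "dz": 0, "wx": 0, "wy": 0, "wz": 0.2}, {"dx": -1, "dy": 0, "dz": 0, "wx": 0, "wy": 0, "wz": 0}]}}

```text
time_s: 9.1
eef_pos: [514.0, -44.1, 227.7]
ee_rot: [0.0, 0.739, 0.674, 0.0]
force: [0.1, -0.8, -2.3]
grip_width: 0.096
grip_force: 59.7
```

Request:
{"fn": "step_arm", "kwargs": {"increments": [{"dx": -1, "dy": 0, "dz": 0, "wx": 0, "wy": 0, "wz": 0}, {"dx": -1, "dy": 0, "dz": 0, "wx": 0, "wy": 0, "wz": 0}, {"dx": -1, "dy": 0, "dz": 0, "wx": 0, "wy": 0, "wz": 0}, {"dx": 0, "dy": 0, "dz": 0, "wx": 0, "wy": 0, "wz": 0}, {"dx": 0, "dy": 0, "dz": 0, "wx": 0, "wy": 0, "wz": 0}]}}

```text
time_s: 9.6
eef_pos: [507.0, -117.8, 227.6]
ee_rot: [-0.0, 0.739, 0.674, 0.0]
force: [0.3, 0.5, -3.2]
grip_width: 0.099
grip_force: 59.7
```

Run:
```python
from h import *
st(); go(507.4,-168,190,84.8)
```

```text
{'time_s': 9.6, 'joints': [-0.454, 0.327, 1.555, 0.0, 1.259, -0.361], 'eef_pos': [506.99, -117.81, 227.612], 'ee_rot': [-0.0, 0.739, 0.674, 0.0], 'force': [0.277, 0.544, -3.151], 'wrist_torque': [0.055, -0.008, -0.038], 'grip_width': 0.099, 'grip_force': 59.717}
units [-1.998  0.202  1.504]
toolx angle 84.7
wz units -0.017
```

Request:
{"fn": "step_arm", "kwargs": {"increments": [{"dx": -1, "dy": 0.1, "dz": 0.5, "wx": 0, "wy": 0, "wz": 0}, {"dx": -1, "dy": 0.1, "dz": 0.5, "wx": 0, "wy": 0, "wz": 0}, {"dx": 0, "dy": 0, "dz": 0.5, "wx": 0, "wy": 0, "wz": 0}, {"dx": 0, "dy": 0, "dz": 0, "wx": 0, "wy": 0, "wz": 0}, {"dx": 0, "dy": 0, "dz": 0, "wx": 0, "wy": 0, "wz": 0}]}}

```text
time_s: 10.1
eef_pos: [507.4, -166.8, 190.5]
ee_rot: [-0.0, 0.738, 0.674, 0.0]
force: [0.7, -0.2, -3.3]
grip_width: 0.095
grip_force: 59.7
```

Run:
```python
from h import *
st()
s=look("scene",["cover","cover_handle","pump_face"]);c=look("top",["cover","cover_handle","pump","pump_face"])
a=cv2.resize(s["frame"][180:280,165:265],(400,400),interpolation=cv2.INTER_CUBIC)
b=cv2.resize(c["frame"][190:265,285:360],(400,400),interpolation=cv2.INTER_CUBIC)
cv2.imwrite("pics/p1.png",np.hstack([a,b]))
```

```text
{'time_s': 10.1, 'joints': [-0.537, 0.393, 1.565, 0.0, 1.184, -0.447], 'eef_pos': [507.439, -166.841, 190.538], 'ee_rot': [-0.0, 0.738, 0.674, 0.0], 'force': [0.67, -0.166, -3.291], 'wrist_torque': [-0.036, -0.008, -0.044], 'grip_width': 0.095, 'grip_force': 59.691}
scene cover 0.96 [393.2 164.9   1.3] [313. 204.]
scene cover 0.89 [ 510.  -165.6  110.1] [211. 211.]
scene cover 0.89 [475.3 301.5   1.6] [363. 211.]
scene cover_handle 0.97 [477.2 302.7  63. ] [367. 195.]
scene cover_handle 0.96 [396.5 164.4  57.1] [314. 189.]
scene cover_handle 0.68 [577.6  33.4  64.6] [291. 228.]
scene pump_face 0.76 [ 532.  -152.6   59.6] [219. 231.]
top cover 0.87 [393.6 165.7  -2.2] [224. 273.]
top cover 0.81 [573.2  37.5  -2.9] [263. 216.]
top cover 0.61 [ 507.9 -166.4  106.6] [331. 230.]
top cover_handle 0.69 [397.2 170.1  58.7] [220. 271.]
top cover_handle 0.64 [480.5 299.5  55.4] [178. 245.]
top cover_handle 0.62 [574.   34.3  60.3] [264. 212.]
top pump 0.64 [ 527.9 -150.7   -0.9] [322. 228.]
top pump_face 0.69 [ 529.3 -151.1   60.4] [324. 225.]
```

View pics/p1.png

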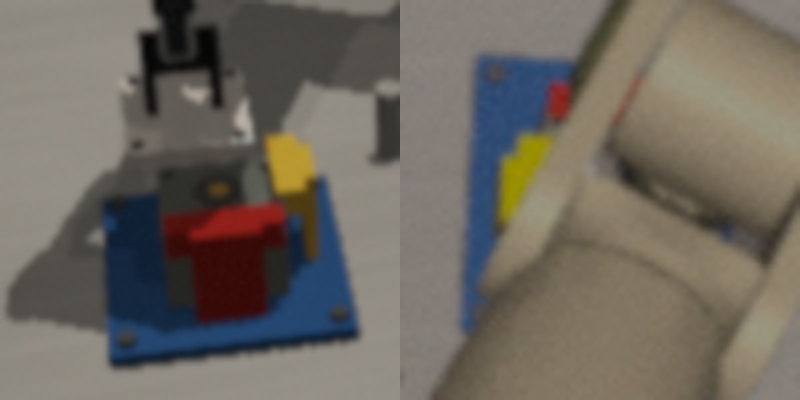

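The held cover shows level at (185,110), behind the red stop and clear of the yellow one. I'll lower it gently.

Request:
{"fn": "step_arm", "kwargs": {"increments": [{"dx": -0.1, "dy": -0.1, "dz": 0.4, "wx": 0, "wy": 0, "wz": 0}, {"dx": 0, "dy": 0, "dz": 0.5, "wx": 0, "wy": 0, "wz": 0}, {"dx": 0, "dy": 0, "dz": 0.5, "wx": 0, "wy": 0, "wz": 0}, {"dx": 0, "dy": 0, "dz": 0.2, "wx": 0, "wy": 0, "wz": 0}, {"dx": 0, "dy": 0, "dz": 0, "wx": 0, "wy": 0, "wz": 0}]}}

```text
time_s: 11.05
eef_pos: [504.1, -169.9, 149.1]
ee_rot: [-0.001, 0.739, 0.674, -0.0]
force: [-0.1, -0.1, -2.9]
grip_width: 0.1
grip_force: 59.7
```

Request:
{"fn": "step_arm", "kwargs": {"increments": [{"dx": 0, "dy": 0, "dz": 0.04, "wx": 0, "wy": 0, "wz": 0}, {"dx": 0, "dy": 0, "dz": 0.04, "wx": 0, "wy": 0, "wz": 0}, {"dx": 0, "dy": 0, "dz": 0.04, "wx": 0, "wy": 0, "wz": 0}, {"dx": 0, "dy": 0, "dz": 0.04, "wx": 0, "wy": 0, "wz": 0}, {"dx": 0, "dy": 0, "dz": 0, "wx": 0, "wy": 0, "wz": 0}]}}

```text
time_s: 11.55
eef_pos: [504.5, -170.1, 146.3]
ee_rot: [-0.0, 0.739, 0.674, 0.0]
force: [0.0, 0.0, -3.8]
grip_width: 0.1
grip_force: 59.7
```

Request:
{"fn": "step_arm", "kwargs": {"increments": [{"dx": 0, "dy": 0, "dz": 0.04, "wx": 0, "wy": 0, "wz": 0}, {"dx": 0, "dy": 0, "dz": 0.04, "wx": 0, "wy": 0, "wz": 0}, {"dx": 0, "dy": 0, "dz": 0.04, "wx": 0, "wy": 0, "wz": 0}, {"dx": 0, "dy": 0, "dz": 0, "wx": 0, "wy": 0, "wz": 0}]}}

```text
time_s: 11.95
eef_pos: [504.4, -170.1, 143.1]
ee_rot: [-0.0, 0.739, 0.674, -0.0]
force: [0.1, -0.9, -3.5]
grip_width: 0.098
grip_force: 59.7
```

Request:
{"fn": "step_arm", "kwargs": {"increments": [{"dx": 0, "dy": 0, "dz": 0.03, "wx": 0, "wy": 0, "wz": 0}, {"dx": 0, "dy": 0, "dz": 0.03, "wx": 0, "wy": 0, "wz": 0}, {"dx": 0, "dy": 0, "dz": 0, "wx": 0, "wy": 0, "wz": 0}]}}

```text
time_s: 12.25
eef_pos: [504.6, -170.2, 142.6]
ee_rot: [0.0, 0.739, 0.674, 0.0]
force: [-3.2, 1.5, 3.3]
grip_width: 0.099
grip_force: 60.8
```

Contact felt. I'll open and rise.

Request:
{"fn": "step_arm", "kwargs": {"increments": [{"dx": 0, "dy": 0, "dz": 0, "wx": 0, "wy": 0, "wz": 0}, {"dx": 0, "dy": 0, "dz": 0, "wx": 0, "wy": 0, "wz": 0}, {"dx": 0, "dy": 0, "dz": 0, "wx": 0, "wy": 0, "wz": 0}, {"dx": 0, "dy": 0, "dz": 0, "wx": 0, "wy": 0, "wz": 0}], "fingers": 40}}

```text
time_s: 12.65
eef_pos: [504.5, -170.2, 141.8]
ee_rot: [0.0, 0.739, 0.674, 0.0]
force: [-0.0, 0.6, 0.6]
grip_width: 0.473
grip_force: 0.0
```

Request:
{"fn": "step_arm", "kwargs": {"increments": [{"dx": 0, "dy": 0, "dz": -0.3, "wx": 0, "wy": 0, "wz": 0}, {"dx": 0, "dy": 0, "dz": -0.7, "wx": 0, "wy": 0, "wz": 0}, {"dx": 0, "dy": 0, "dz": -1, "wx": 0, "wy": 0, "wz": 0}, {"dx": 0, "dy": 0, "dz": -1, "wx": 0, "wy": 0, "wz": 0}, {"dx": 0, "dy": 0, "dz": 0, "wx": 0, "wy": 0, "wz": 0}]}}

```text
time_s: 13.15
eef_pos: [505.6, -170.8, 220.5]
ee_rot: [0.003, 0.739, 0.674, 0.001]
force: [0.1, -0.3, 0.1]
grip_width: 0.472
grip_force: 0.0
```

Run:
```python
from h import *
st()
s=look("scene",["cover","cover_handle"]);c=look("top",["cover","cover_handle"])
a=cv2.resize(s["frame"][180:280,165:265],(400,400),interpolation=cv2.INTER_CUBIC)
b=cv2.resize(c["frame"][190:265,285:360],(400,400),interpolation=cv2.INTER_CUBIC)
cv2.imwrite("pics/p2.png",np.hstack([a,b]))
```

```text
{'time_s': 13.15, 'joints': [-0.545, 0.358, 1.531, -0.0, 1.246, -0.454], 'eef_pos': [505.565, -170.765, 220.508], 'ee_rot': [0.003, 0.739, 0.674, 0.001], 'force': [0.14, -0.328, 0.112], 'wrist_torque': [-0.021, -0.019, 0.022], 'grip_width': 0.472, 'grip_force': 0.0}
scene cover 0.98 [ 506.6 -171.    60. ] [210. 226.]
scene cover 0.96 [475.7 304.8   1.2] [364. 211.]
scene cover 0.7 [577.6  41.   -0.9] [293. 247.]
scene cover_handle 0.85 [ 509.1 -170.9  120.2] [209. 208.]
scene cover_handle 0.83 [477.  302.5  59. ] [366. 196.]
scene cover_handle 0.61 [397.1 165.3  59.4] [314. 189.]
top cover 0.94 [392.  168.2   1.4] [223. 274.]
top cover 0.76 [475.7 299.8  -1. ] [182. 248.]
top cover 0.72 [571.   33.9  -4.5] [264. 217.]
top cover_handle 0.74 [603.  425.7  -2.3] [143. 210.]
top cover_handle 0.73 [395.1 171.9  57.2] [220. 271.]
top cover_handle 0.71 [479.7 299.5  54.4] [178. 245.]
```

View pics/p2.png

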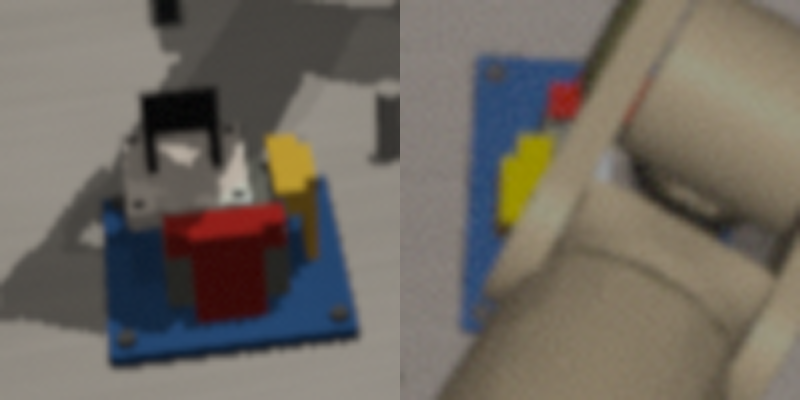

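The cover lies flat on the face, clear of both stops (handle at (180,110) in the left half). Next I'll close the fingers and go round behind its -x edge.

Request:
{"fn": "step_arm", "kwargs": {"increments": [{"dx": 0, "dy": -0.8, "dz": 0, "wx": 0, "wy": 0, "wz": 0}, {"dx": 0, "dy": -1, "dz": 0, "wx": 0, "wy": 0, "wz": 0}, {"dx": 0, "dy": -1, "dz": 0, "wx": 0, "wy": 0, "wz": 0}, {"dx": 0, "dy": 0, "dz": 0, "wx": 0, "wy": 0, "wz": 0}, {"dx": 0, "dy": 0, "dz": 0, "wx": 0, "wy": 0, "wz": 0}], "fingers": 0}}

```text
time_s: 13.95
eef_pos: [434.9, -163.9, 216.8]
ee_rot: [0.0, 0.739, 0.674, 0.0]
force: [0.5, 0.6, -0.2]
grip_width: -0.004
grip_force: 0.0
```

Request:
{"fn": "step_arm", "kwargs": {"increments": [{"dx": 0, "dy": 0, "dz": 1, "wx": 0, "wy": 0, "wz": 0}, {"dx": 0, "dy": 0, "dz": 1, "wx": 0, "wy": 0, "wz": 0}, {"dx": 0, "dy": 0, "dz": 1, "wx": 0, "wy": 0, "wz": 0}, {"dx": 0, "dy": 0, "dz": 0.8, "wx": 0, "wy": 0, "wz": 0}, {"dx": 0, "dy": 0, "dz": 0, "wx": 0, "wy": 0, "wz": 0}]}}

```text
time_s: 14.45
eef_pos: [434.4, -163.2, 119.5]
ee_rot: [-0.002, 0.739, 0.674, -0.0]
force: [-0.6, 0.9, 1.0]
grip_width: 0.002
grip_force: 0.0
```

Run:
```python
from h import *
st(); go(436.3,-164.2,93,84.8)
```

```text
{'time_s': 14.45, 'joints': [-0.613, 0.35, 1.845, 0.0, 0.952, -0.521], 'eef_pos': [434.359, -163.153, 119.51], 'ee_rot': [-0.002, 0.739, 0.674, -0.0], 'force': [-0.628, 0.943, 0.987], 'wrist_torque': [0.037, 0.026, 0.002], 'grip_width': 0.002, 'grip_force': 0.0}
units [-0.037  0.086  1.06 ]
toolx angle 84.76
wz units -0.006
```

Request:
{"fn": "step_arm", "kwargs": {"increments": [{"dx": 0, "dy": 0, "dz": 0.6, "wx": 0, "wy": 0, "wz": 0}, {"dx": 0, "dy": 0, "dz": 0.55, "wx": 0, "wy": 0, "wz": 0}, {"dx": 0, "dy": 0, "dz": 0, "wx": 0, "wy": 0, "wz": 0}, {"dx": 0, "dy": 0.2, "dz": 0, "wx": 0, "wy": 0, "wz": 0}, {"dx": 0, "dy": 0.1, "dz": 0, "wx": 0, "wy": 0, "wz": 0}]}}

```text
time_s: 14.95
eef_pos: [443.3, -164.8, 94.1]
ee_rot: [0.001, 0.739, 0.674, 0.0]
force: [0.5, -0.2, 0.1]
grip_width: -0.001
grip_force: 0.0
```

Request:
{"fn": "step_arm", "kwargs": {"increments": [{"dx": 0, "dy": 0.1, "dz": 0, "wx": 0, "wy": 0, "wz": 0}, {"dx": 0, "dy": 0.1, "dz": 0, "wx": 0, "wy": 0, "wz": 0}, {"dx": 0, "dy": 0.1, "dz": 0, "wx": 0, "wy": 0, "wz": 0}]}}

```text
time_s: 15.25
eef_pos: [450.0, -165.2, 93.3]
ee_rot: [0.0, 0.739, 0.674, 0.0]
force: [-0.6, -0.1, 0.3]
grip_width: -0.003
grip_force: 0.0
```

Request:
{"fn": "step_arm", "kwargs": {"increments": [{"dx": 0, "dy": 0.1, "dz": 0, "wx": 0, "wy": 0, "wz": 0}, {"dx": 0, "dy": 0.1, "dz": 0, "wx": 0, "wy": 0, "wz": 0}, {"dx": 0, "dy": 0.1, "dz": 0, "wx": 0, "wy": 0, "wz": 0}]}}

```text
time_s: 15.55
eef_pos: [457.0, -165.7, 93.0]
ee_rot: [-0.0, 0.739, 0.674, -0.0]
force: [-2.7, -0.6, 1.5]
grip_width: -0.002
grip_force: 1.3
```

Request:
{"fn": "step_arm", "kwargs": {"increments": [{"dx": 0, "dy": 0.1, "dz": 0, "wx": 0, "wy": 0, "wz": 0}, {"dx": 0, "dy": 0.1, "dz": 0, "wx": 0, "wy": 0, "wz": 0}, {"dx": 0, "dy": 0.1, "dz": 0, "wx": 0, "wy": 0, "wz": 0}, {"dx": 0, "dy": 0.1, "dz": 0, "wx": 0, "wy": 0, "wz": 0}]}}

```text
time_s: 15.95
eef_pos: [467.3, -166.7, 93.0]
ee_rot: [-0.0, 0.739, 0.674, -0.0]
force: [-1.7, 0.4, 0.7]
grip_width: 0.003
grip_force: 1.0
```

Request:
{"fn": "step_arm", "kwargs": {"increments": [{"dx": 0, "dy": 0.06, "dz": 0, "wx": 0, "wy": 0, "wz": 0}, {"dx": 0, "dy": 0.06, "dz": 0, "wx": 0, "wy": 0, "wz": 0}]}}

```text
time_s: 16.15
eef_pos: [470.2, -167.0, 93.0]
ee_rot: [-0.0, 0.739, 0.674, -0.0]
force: [-1.6, 0.5, 0.6]
grip_width: -0.0
grip_force: 1.1
```

Request:
{"fn": "step_arm", "kwargs": {"increments": [{"dx": 0, "dy": 0.06, "dz": 0, "wx": 0, "wy": 0, "wz": 0}, {"dx": 0, "dy": 0.06, "dz": 0, "wx": 0, "wy": 0, "wz": 0}]}}

```text
time_s: 16.35
eef_pos: [473.2, -167.3, 93.0]
ee_rot: [-0.0, 0.739, 0.674, -0.0]
force: [-2.0, -0.1, 0.3]
grip_width: -0.0
grip_force: 1.0
```

Request:
{"fn": "step_arm", "kwargs": {"increments": [{"dx": 0, "dy": 0.06, "dz": 0, "wx": 0, "wy": 0, "wz": 0}, {"dx": 0, "dy": 0.06, "dz": 0, "wx": 0, "wy": 0, "wz": 0}]}}

```text
time_s: 16.55
eef_pos: [474.9, -167.3, 92.9]
ee_rot: [-0.002, 0.739, 0.674, -0.001]
force: [-14.8, 0.3, 9.5]
grip_width: 0.0
grip_force: 7.7
```

Request:
{"fn": "step_arm", "kwargs": {"increments": [{"dx": 0, "dy": 0, "dz": 0, "wx": 0, "wy": 0, "wz": 0}, {"dx": 0, "dy": 0, "dz": 0, "wx": 0, "wy": 0, "wz": 0}]}}

```text
time_s: 16.75
eef_pos: [474.8, -167.3, 92.9]
ee_rot: [-0.002, 0.739, 0.674, -0.001]
force: [-11.5, -0.2, 6.4]
grip_width: 0.002
grip_force: 5.5
```

Request:
{"fn": "step_arm", "kwargs": {"increments": [{"dx": 0, "dy": -0.4, "dz": 0, "wx": 0, "wy": 0, "wz": 0}, {"dx": 0, "dy": -0.4, "dz": 0, "wx": 0, "wy": 0, "wz": 0}, {"dx": -0.8, "dy": 0, "dz": 0, "wx": 0, "wy": 0, "wz": 0}, {"dx": -0.9, "dy": 0, "dz": 0, "wx": 0, "wy": 0, "wz": 0}, {"dx": -0.8, "dy": 0, "dz": 0, "wx": 0, "wy": 0, "wz": 0}]}}

```text
time_s: 17.25
eef_pos: [450.1, -228.8, 93.3]
ee_rot: [0.001, 0.739, 0.674, 0.0]
force: [0.4, -0.4, 0.4]
grip_width: 0.003
grip_force: 0.0
```

Request:
{"fn": "step_arm", "kwargs": {"increments": [{"dx": 0, "dy": 0.9, "dz": 0, "wx": 0, "wy": 0, "wz": 0}, {"dx": 0, "dy": 1, "dz": 0, "wx": 0, "wy": 0, "wz": 0}, {"dx": 0, "dy": 0.9, "dz": 0, "wx": 0, "wy": 0, "wz": 0}, {"dx": 0, "dy": 0, "dz": 0, "wx": 0, "wy": 0, "wz": 0}, {"dx": 0, "dy": 0, "dz": 0, "wx": 0, "wy": 0, "wz": 0}]}}

```text
time_s: 17.75
eef_pos: [519.7, -234.2, 92.8]
ee_rot: [-0.0, 0.739, 0.674, 0.0]
force: [-0.6, -0.1, -0.8]
grip_width: 0.004
grip_force: 0.0
```

Run:
```python
from h import *
st(); go(519.3,-235,93,84.8); look("scene",["cover","cover_handle"])
```

```text
{'time_s': 17.75, 'joints': [-0.629, 0.584, 1.547, 0.0, 1.011, -0.537], 'eef_pos': [519.718, -234.185, 92.841], 'ee_rot': [-0.0, 0.739, 0.674, 0.0], 'force': [-0.583, -0.054, -0.829], 'wrist_torque': [-0.0, 0.032, 0.042], 'grip_width': 0.004, 'grip_force': 0.0}
units [-0.034 -0.014 -0.006]
toolx angle 84.76
wz units -0.006
scene cover 0.91 [ 527.6 -172.8   63. ] [211. 230.]
scene cover 0.87 [477.3 303.5   1. ] [364. 212.]
scene cover 0.84 [394.6 165.2  -0. ] [313. 204.]
scene cover_handle 0.92 [399.7 163.9  59.4] [314. 189.]
scene cover_handle 0.69 [578.6  32.8  60.1] [291. 230.]
scene cover_handle 0.67 [475.8 305.   60.5] [367. 195.]
```

Request:
{"fn": "step_arm", "kwargs": {"increments": [{"dx": 0.15, "dy": 0, "dz": 0, "wx": 0, "wy": 0, "wz": 0}, {"dx": 0.15, "dy": 0, "dz": 0, "wx": 0, "wy": 0, "wz": 0}, {"dx": 0.1, "dy": 0, "dz": 0, "wx": 0, "wy": 0, "wz": 0}, {"dx": 0.1, "dy": 0, "dz": 0, "wx": 0, "wy": 0, "wz": 0}]}}

```text
time_s: 18.3
eef_pos: [521.3, -221.6, 93.1]
ee_rot: [0.0, 0.739, 0.674, 0.0]
force: [0.4, -0.4, 0.1]
grip_width: 0.003
grip_force: 0.0
```

Request:
{"fn": "step_arm", "kwargs": {"increments": [{"dx": 0.1, "dy": 0, "dz": 0, "wx": 0, "wy": 0, "wz": 0}, {"dx": 0.1, "dy": 0, "dz": 0, "wx": 0, "wy": 0, "wz": 0}, {"dx": 0.1, "dy": 0, "dz": 0, "wx": 0, "wy": 0, "wz": 0}]}}

```text
time_s: 18.6
eef_pos: [521.9, -214.5, 93.1]
ee_rot: [0.0, 0.739, 0.674, -0.0]
force: [-2.7, -2.6, -0.1]
grip_width: 0.0
grip_force: 1.6
```

Request:
{"fn": "step_arm", "kwargs": {"increments": [{"dx": 0.08, "dy": 0, "dz": 0, "wx": 0, "wy": 0, "wz": 0}, {"dx": 0.08, "dy": 0, "dz": 0, "wx": 0, "wy": 0, "wz": 0}]}}

```text
time_s: 18.8
eef_pos: [522.2, -210.5, 93.1]
ee_rot: [-0.0, 0.739, 0.674, -0.0]
force: [-3.2, -3.5, 0.6]
grip_width: -0.002
grip_force: 1.8
```

Request:
{"fn": "step_arm", "kwargs": {"increments": [{"dx": 0.06, "dy": 0, "dz": 0, "wx": 0, "wy": 0, "wz": 0}, {"dx": 0.06, "dy": 0, "dz": 0, "wx": 0, "wy": 0, "wz": 0}]}}

```text
time_s: 19.0
eef_pos: [522.5, -207.4, 93.1]
ee_rot: [-0.0, 0.739, 0.674, -0.0]
force: [-3.7, -4.0, 1.1]
grip_width: -0.0
grip_force: 2.0
```

Request:
{"fn": "step_arm", "kwargs": {"increments": [{"dx": 0.06, "dy": 0, "dz": 0, "wx": 0, "wy": 0, "wz": 0}, {"dx": 0.06, "dy": 0, "dz": 0, "wx": 0, "wy": 0, "wz": 0}]}}

```text
time_s: 19.2
eef_pos: [522.8, -204.5, 93.0]
ee_rot: [-0.0, 0.739, 0.674, -0.0]
force: [-2.9, -3.3, 1.2]
grip_width: -0.0
grip_force: 2.1
```

Request:
{"fn": "step_arm", "kwargs": {"increments": [{"dx": 0.06, "dy": 0, "dz": 0, "wx": 0, "wy": 0, "wz": 0}, {"dx": 0.06, "dy": 0, "dz": 0, "wx": 0, "wy": 0, "wz": 0}]}}

```text
time_s: 19.4
eef_pos: [523.1, -201.5, 93.1]
ee_rot: [-0.0, 0.739, 0.674, -0.0]
force: [-3.8, -4.0, 1.7]
grip_width: -0.001
grip_force: 2.2
```

Request:
{"fn": "step_arm", "kwargs": {"increments": [{"dx": 0.06, "dy": 0, "dz": 0, "wx": 0, "wy": 0, "wz": 0}, {"dx": 0.06, "dy": 0, "dz": 0, "wx": 0, "wy": 0, "wz": 0}]}}

```text
time_s: 19.6
eef_pos: [523.3, -199.9, 93.2]
ee_rot: [0.001, 0.739, 0.674, -0.001]
force: [-6.2, -16.9, -0.8]
grip_width: -0.003
grip_force: 8.7
```

Request:
{"fn": "step_arm", "kwargs": {"increments": [{"dx": 0, "dy": 0, "dz": 0, "wx": 0, "wy": 0, "wz": 0}, {"dx": -0.4, "dy": 0, "dz": 0, "wx": 0, "wy": 0, "wz": 0}, {"dx": -0.4, "dy": 0, "dz": 0, "wx": 0, "wy": 0, "wz": 0}, {"dx": 0, "dy": -0.9, "dz": 0, "wx": 0, "wy": 0, "wz": 0}, {"dx": 0, "dy": -1, "dz": 0, "wx": 0, "wy": 0, "wz": 0}]}}

```text
time_s: 20.1
eef_pos: [474.0, -214.3, 92.8]
ee_rot: [0.0, 0.739, 0.674, 0.0]
force: [0.5, -0.3, -1.1]
grip_width: -0.002
grip_force: 0.0
```

Request:
{"fn": "step_arm", "kwargs": {"increments": [{"dx": 0, "dy": -0.9, "dz": 0, "wx": 0, "wy": 0, "wz": 0}, {"dx": 0.9, "dy": 0, "dz": 0, "wx": 0, "wy": 0, "wz": 0}, {"dx": 1, "dy": 0, "dz": 0, "wx": 0, "wy": 0, "wz": 0}, {"dx": 0.9, "dy": 0, "dz": 0, "wx": 0, "wy": 0, "wz": 0}, {"dx": 0, "dy": 0, "dz": 0, "wx": 0, "wy": 0, "wz": 0}]}}

```text
time_s: 20.6
eef_pos: [458.4, -140.5, 93.0]
ee_rot: [-0.0, 0.738, 0.675, 0.0]
force: [-0.2, -0.4, 0.1]
grip_width: -0.002
grip_force: 0.0
```

Request:
{"fn": "step_arm", "kwargs": {"increments": [{"dx": 0, "dy": 0.3, "dz": 0, "wx": 0, "wy": 0, "wz": 0}, {"dx": 0, "dy": 0.2, "dz": 0, "wx": 0, "wy": 0, "wz": 0}, {"dx": 0, "dy": 0, "dz": 0, "wx": 0, "wy": 0, "wz": 0}]}}

```text
time_s: 20.9
eef_pos: [471.6, -144.3, 93.0]
ee_rot: [0.0, 0.739, 0.674, 0.0]
force: [-0.3, -0.6, 0.2]
grip_width: 0.001
grip_force: 0.0
```

Run:
```python
from h import *
st()
s=look("scene",["cover","cover_handle"])
a=cv2.resize(s["frame"][190:270,175:265],(675,600),interpolation=cv2.INTER_CUBIC)
cv2.imwrite("pics/p3.png",a)
```

```text
{'time_s': 20.9, 'joints': [-0.535, 0.444, 1.785, 0.0, 0.911, -0.443], 'eef_pos': [471.554, -144.339, 93.023], 'ee_rot': [0.0, 0.739, 0.674, 0.0], 'force': [-0.267, -0.59, 0.189], 'wrist_torque': [0.017, 0.037, -0.04], 'grip_width': 0.001, 'grip_force': 0.0}
scene cover 0.94 [476.  302.5   1.7] [364. 211.]
scene cover 0.93 [ 526.9 -149.5   62.3] [220. 229.]
scene cover 0.74 [575.6  40.8   1.7] [293. 246.]
scene cover_handle 0.76 [ 527.5 -151.4  121.5] [217. 211.]
scene cover_handle 0.6 [395.8 167.   61.2] [315. 188.]
scene cover_handle 0.58 [577.9  34.7  59.5] [292. 230.]
```

View pics/p3.png

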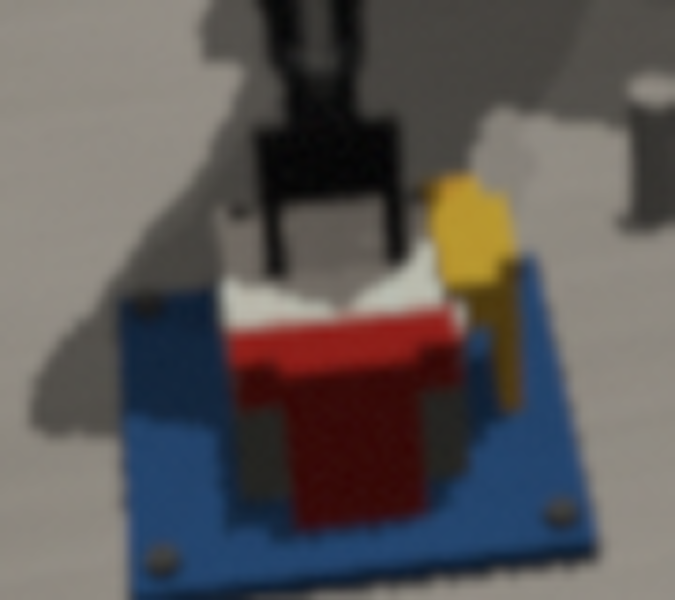

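The cover is in under both lips: the red lip edge is at (340,320) and the yellow at (435,230). It looks square. I'll firm it up gently in x and then in y.

Request:
{"fn": "step_arm", "kwargs": {"increments": [{"dx": 0, "dy": 0.08, "dz": 0, "wx": 0, "wy": 0, "wz": 0}, {"dx": 0, "dy": 0.06, "dz": 0, "wx": 0, "wy": 0, "wz": 0}]}}

```text
time_s: 21.25
eef_pos: [474.3, -143.9, 93.1]
ee_rot: [0.0, 0.739, 0.674, 0.0]
force: [0.5, 0.2, -1.1]
grip_width: 0.0
grip_force: 0.0
```

Request:
{"fn": "step_arm", "kwargs": {"increments": [{"dx": 0, "dy": 0.04, "dz": 0, "wx": 0, "wy": 0, "wz": 0}, {"dx": 0, "dy": 0.04, "dz": 0, "wx": 0, "wy": 0, "wz": 0}]}}

```text
time_s: 21.45
eef_pos: [476.3, -144.0, 93.1]
ee_rot: [0.0, 0.739, 0.674, 0.0]
force: [-0.7, -0.5, -0.3]
grip_width: 0.005
grip_force: 0.0
```

Request:
{"fn": "step_arm", "kwargs": {"increments": [{"dx": 0, "dy": 0.04, "dz": 0, "wx": 0, "wy": 0, "wz": 0}, {"dx": 0, "dy": 0.03, "dz": 0, "wx": 0, "wy": 0, "wz": 0}, {"dx": 0, "dy": 0, "dz": 0, "wx": 0, "wy": 0, "wz": 0}]}}

```text
time_s: 21.75
eef_pos: [476.9, -144.0, 93.0]
ee_rot: [-0.001, 0.739, 0.674, -0.001]
force: [-8.0, -0.2, 5.1]
grip_width: 0.0
grip_force: 3.9
```

Request:
{"fn": "step_arm", "kwargs": {"increments": [{"dx": 0, "dy": 0.03, "dz": 0, "wx": 0, "wy": 0, "wz": 0}, {"dx": 0, "dy": 0, "dz": 0, "wx": 0, "wy": 0, "wz": 0}]}}

```text
time_s: 21.95
eef_pos: [477.0, -144.0, 92.9]
ee_rot: [-0.002, 0.739, 0.674, -0.002]
force: [-12.5, -0.7, 8.6]
grip_width: -0.003
grip_force: 5.9
```

Request:
{"fn": "step_arm", "kwargs": {"increments": [{"dx": 0, "dy": -0.4, "dz": 0, "wx": 0, "wy": 0, "wz": 0}, {"dx": 0, "dy": -0.4, "dz": 0, "wx": 0, "wy": 0, "wz": 0}, {"dx": -0.9, "dy": 0, "dz": 0, "wx": 0, "wy": 0, "wz": 0}, {"dx": -1, "dy": 0, "dz": 0, "wx": 0, "wy": 0, "wz": 0}, {"dx": -0.9, "dy": 0, "dz": 0, "wx": 0, "wy": 0, "wz": 0}]}}

```text
time_s: 22.45
eef_pos: [451.9, -212.9, 93.2]
ee_rot: [0.0, 0.739, 0.674, 0.0]
force: [0.2, -1.0, -0.1]
grip_width: -0.002
grip_force: 0.0
```

Request:
{"fn": "step_arm", "kwargs": {"increments": [{"dx": 0, "dy": 0.9, "dz": 0, "wx": 0, "wy": 0, "wz": 0}, {"dx": 0, "dy": 1, "dz": 0, "wx": 0, "wy": 0, "wz": 0}, {"dx": 0, "dy": 0.9, "dz": 0, "wx": 0, "wy": 0, "wz": 0}, {"dx": 0.3, "dy": 0, "dz": 0, "wx": 0, "wy": 0, "wz": 0}, {"dx": 0.2, "dy": 0, "dz": 0, "wx": 0, "wy": 0, "wz": 0}]}}

```text
time_s: 22.95
eef_pos: [522.7, -205.2, 92.7]
ee_rot: [-0.0, 0.739, 0.674, -0.0]
force: [-0.1, -0.7, 1.0]
grip_width: -0.002
grip_force: 0.0
```

Request:
{"fn": "step_arm", "kwargs": {"increments": [{"dx": 0.06, "dy": 0, "dz": 0, "wx": 0, "wy": 0, "wz": 0}, {"dx": 0.04, "dy": 0, "dz": 0, "wx": 0, "wy": 0, "wz": 0}]}}

```text
time_s: 23.15
eef_pos: [522.9, -203.2, 93.2]
ee_rot: [-0.0, 0.739, 0.674, -0.0]
force: [0.1, 0.6, -0.8]
grip_width: -0.002
grip_force: 0.0
```

Request:
{"fn": "step_arm", "kwargs": {"increments": [{"dx": 0.05, "dy": 0, "dz": 0, "wx": 0, "wy": 0, "wz": 0}, {"dx": 0.04, "dy": 0, "dz": 0, "wx": 0, "wy": 0, "wz": 0}]}}

```text
time_s: 23.35
eef_pos: [523.5, -201.3, 93.2]
ee_rot: [0.0, 0.739, 0.674, 0.0]
force: [-0.5, -0.1, -0.5]
grip_width: 0.003
grip_force: 0.0
```

Request:
{"fn": "step_arm", "kwargs": {"increments": [{"dx": 0.03, "dy": 0, "dz": 0, "wx": 0, "wy": 0, "wz": 0}, {"dx": 0, "dy": 0, "dz": 0, "wx": 0, "wy": 0, "wz": 0}]}}

```text
time_s: 23.55
eef_pos: [523.7, -200.5, 93.1]
ee_rot: [-0.0, 0.739, 0.674, 0.0]
force: [0.6, 0.0, 0.5]
grip_width: 0.001
grip_force: 0.0
```

Request:
{"fn": "step_arm", "kwargs": {"increments": [{"dx": 0.04, "dy": 0, "dz": 0, "wx": 0, "wy": 0, "wz": 0}, {"dx": 0.03, "dy": 0, "dz": 0, "wx": 0, "wy": 0, "wz": 0}, {"dx": 0, "dy": 0, "dz": 0, "wx": 0, "wy": 0, "wz": 0}]}}

```text
time_s: 23.85
eef_pos: [523.8, -200.2, 93.1]
ee_rot: [0.001, 0.739, 0.674, -0.001]
force: [-2.0, -8.2, -2.8]
grip_width: -0.0
grip_force: 4.0
```

Request:
{"fn": "step_arm", "kwargs": {"increments": [{"dx": 0.03, "dy": 0, "dz": 0, "wx": 0, "wy": 0, "wz": 0}, {"dx": 0, "dy": 0, "dz": 0, "wx": 0, "wy": 0, "wz": 0}, {"dx": -0.4, "dy": 0, "dz": 0, "wx": 0, "wy": 0, "wz": 0}, {"dx": -0.4, "dy": 0, "dz": 0, "wx": 0, "wy": 0, "wz": 0}, {"dx": 0, "dy": -0.9, "dz": 0, "wx": 0, "wy": 0, "wz": 0}]}}

```text
time_s: 24.35
eef_pos: [500.7, -217.5, 93.1]
ee_rot: [0.001, 0.739, 0.674, 0.0]
force: [1.3, -0.0, 0.5]
grip_width: -0.004
grip_force: 0.0
```

Request:
{"fn": "step_arm", "kwargs": {"increments": [{"dx": 0, "dy": -1, "dz": 0, "wx": 0, "wy": 0, "wz": 0}, {"dx": 0, "dy": -0.9, "dz": 0, "wx": 0, "wy": 0, "wz": 0}, {"dx": 1, "dy": 0, "dz": 0, "wx": 0, "wy": 0, "wz": 0}, {"dx": 1, "dy": 0, "dz": 0, "wx": 0, "wy": 0, "wz": 0}, {"dx": 0, "dy": 0.5, "dz": 0, "wx": 0, "wy": 0, "wz": 0}]}}

```text
time_s: 24.85
eef_pos: [468.7, -160.9, 93.0]
ee_rot: [-0.001, 0.738, 0.674, 0.0]
force: [0.0, 0.3, -0.1]
grip_width: 0.0
grip_force: 0.0
```

Request:
{"fn": "step_arm", "kwargs": {"increments": [{"dx": 0, "dy": 0.1, "dz": 0, "wx": 0, "wy": 0, "wz": 0}, {"dx": 0, "dy": 0, "dz": 0, "wx": 0, "wy": 0, "wz": 0}]}}

```text
time_s: 25.05
eef_pos: [472.1, -163.6, 93.0]
ee_rot: [0.0, 0.739, 0.674, 0.0]
force: [0.8, -0.2, -0.6]
grip_width: 0.001
grip_force: 0.0
```

Run:
```python
from h import *
st()
q=np.radians(-5.24); e=np.array([np.cos(q),np.sin(q)])
s=ctrl.sense(); print("ex now",np.dot(e,s["eef_pos"][:2]),"ex contact centre",e@[477.0,-144.0])
```

```text
{'time_s': 25.05, 'joints': [-0.569, 0.456, 1.766, 0.0, 0.919, -0.477], 'eef_pos': [472.092, -163.602, 92.983], 'ee_rot': [0.0, 0.739, 0.674, 0.0], 'force': [0.76, -0.223, -0.632], 'wrist_torque': [-0.008, 0.015, 0.011], 'grip_width': 0.001, 'grip_force': 0.0}
ex now 485.0605450109124 ex contact centre 488.1577665093838
```

Request:
{"fn": "step_arm", "kwargs": {"increments": [{"dx": 0, "dy": 0.08, "dz": 0, "wx": 0, "wy": 0, "wz": 0}, {"dx": 0, "dy": 0.03, "dz": 0, "wx": 0, "wy": 0, "wz": 0}, {"dx": 0, "dy": 0, "dz": 0, "wx": 0, "wy": 0, "wz": 0}]}}

```text
time_s: 25.35
eef_pos: [474.6, -163.6, 93.0]
ee_rot: [-0.0, 0.739, 0.674, 0.0]
force: [0.0, 0.0, 0.6]
grip_width: -0.001
grip_force: 0.0
```

Request:
{"fn": "step_arm", "kwargs": {"increments": [{"dx": 0, "dy": 0.02, "dz": 0, "wx": 0, "wy": 0, "wz": 0}, {"dx": 0, "dy": 0.02, "dz": 0, "wx": 0, "wy": 0, "wz": 0}, {"dx": 0, "dy": 0, "dz": 0, "wx": 0, "wy": 0, "wz": 0}]}}

```text
time_s: 25.65
eef_pos: [475.0, -163.5, 92.9]
ee_rot: [-0.001, 0.739, 0.674, -0.001]
force: [-5.4, -1.2, 2.0]
grip_width: -0.004
grip_force: 2.7
```

Request:
{"fn": "step_arm", "kwargs": {"increments": [{"dx": 0, "dy": 0.03, "dz": 0, "wx": 0, "wy": 0, "wz": 0}, {"dx": 0, "dy": 0, "dz": 0, "wx": 0, "wy": 0, "wz": 0}]}}

```text
time_s: 25.85
eef_pos: [475.1, -163.6, 92.9]
ee_rot: [-0.001, 0.739, 0.674, -0.001]
force: [-9.3, -1.2, 5.7]
grip_width: -0.002
grip_force: 4.7
```

Request:
{"fn": "step_arm", "kwargs": {"increments": [{"dx": 0, "dy": -0.4, "dz": 0, "wx": 0, "wy": 0, "wz": 0}, {"dx": 0, "dy": -0.8, "dz": 0, "wx": 0, "wy": 0, "wz": 0}, {"dx": 0, "dy": -1, "dz": -0.5, "wx": 0, "wy": 0, "wz": 0}, {"dx": 0, "dy": -0.5, "dz": -1, "wx": 0, "wy": 0, "wz": 0}, {"dx": -1, "dy": 0, "dz": -1, "wx": 0, "wy": 0, "wz": 0}]}}

```text
time_s: 26.35
eef_pos: [405.3, -180.3, 156.0]
ee_rot: [-0.001, 0.738, 0.675, 0.0]
force: [1.7, -0.3, -0.4]
grip_width: 0.0
grip_force: 0.0
```

Request:
{"fn": "step_arm", "kwargs": {"increments": [{"dx": -1, "dy": 0, "dz": -1, "wx": 0, "wy": 0, "wz": 0}, {"dx": -1, "dy": 0, "dz": -1, "wx": 0, "wy": 0, "wz": 0}, {"dx": -1, "dy": 0, "dz": -1, "wx": 0, "wy": 0, "wz": 0}, {"dx": -1, "dy": 0, "dz": 0, "wx": 0, "wy": 0, "wz": 0}, {"dx": -1, "dy": 0, "dz": 0, "wx": 0, "wy": 0, "wz": 0}]}}

```text
time_s: 26.85
eef_pos: [395.3, -307.7, 231.3]
ee_rot: [0.001, 0.739, 0.674, 0.0]
force: [0.4, 0.1, -0.5]
grip_width: -0.003
grip_force: 0.0
```

Request:
{"fn": "step_arm", "kwargs": {"increments": [{"dx": -1, "dy": 0, "dz": 0, "wx": 0, "wy": 0, "wz": 0}, {"dx": -1, "dy": 0, "dz": 0, "wx": 0, "wy": 0, "wz": 0}, {"dx": -1, "dy": 0, "dz": 0, "wx": 0, "wy": 0, "wz": 0}, {"dx": 0, "dy": 0, "dz": 0, "wx": 0, "wy": 0, "wz": 0}, {"dx": 0, "dy": 0, "dz": 0, "wx": 0, "wy": 0, "wz": 0}]}}

```text
time_s: 27.35
eef_pos: [388.4, -381.1, 230.2]
ee_rot: [-0.0, 0.739, 0.674, 0.0]
force: [-0.3, 1.0, 0.3]
grip_width: -0.001
grip_force: 0.0
```

Run:
```python
from h import *
st()
s=look("scene",["cover","cover_handle"]);c=look("top",["cover","cover_handle"])
a=cv2.resize(s["frame"][190:270,180:260],(400,400),interpolation=cv2.INTER_CUBIC)
b=cv2.resize(c["frame"][195:260,290:355],(400,400),interpolation=cv2.INTER_CUBIC)
cv2.imwrite("pics/p4.png",np.hstack([a,b]))
```

```text
{'time_s': 27.35, 'joints': [-0.991, 0.376, 1.48, 0.0, 1.287, -0.899], 'eef_pos': [388.396, -381.089, 230.218], 'ee_rot': [-0.0, 0.739, 0.674, 0.0], 'force': [-0.308, 0.979, 0.314], 'wrist_torque': [0.023, -0.01, -0.003], 'grip_width': -0.001, 'grip_force': 0.0}
scene cover 0.89 [391.  165.6  -1.9] [312. 204.]
scene cover 0.84 [578.3  38.4  -0.7] [292. 247.]
scene cover 0.76 [ 526.9 -149.4   61.8] [220. 229.]
scene cover_handle 0.9 [396.8 165.6  58.6] [314. 189.]
scene cover_handle 0.84 [475.3 302.6  62.4] [366. 195.]
scene cover_handle 0.6 [577.8  35.   62.3] [292. 229.]
top cover 0.95 [476.4 301.   -0.5] [181. 248.]
top cover 0.78 [392.3 165.   -0.7] [224. 273.]
top cover 0.71 [ 526.2 -148.8   60. ] [323. 226.]
top cover_handle 0.95 [395.6 170.3  58. ] [220. 271.]
top cover_handle 0.74 [ 528.4 -150.7  117.4] [325. 222.]
top cover_handle 0.67 [479.2 299.2  54.3] [178. 245.]
```

View pics/p4.png

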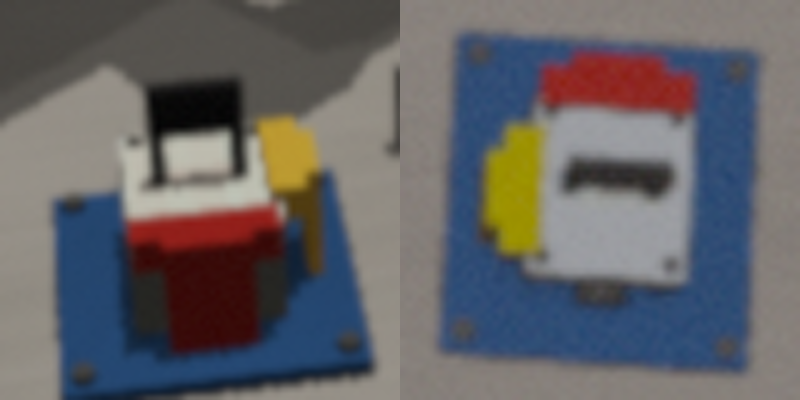

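The top view shows the cover (610,190) square with the pump and tucked under the red and yellow lips. The arm is clear.

```bash
python3 -c "
from rig import finish_job
print(finish_job())"
```

```text
the job is handed in; nothing more can be done
None
```

I handed the job in at about 27 s. The cover is off the hook and pushed in under both lips until both stops pushed back firmly. The last pictures show it flat and square on the pump, with the gripper clear; the feeler pins themselves could not be read.

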